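# Puff the dust off a figurehead casting

## Robot

A 7-joint arm with a two-finger parallel gripper is mounted at the origin on the work surface. World frame = base frame: x ahead of the robot, y to its left, z up, the work surface at z = 0. Lengths are in m, angles in rad, forces in N, time in s.
With the tool pointing down it reaches from about 0.4 to 0.875 m from the base axis. Payload 19.3 kg.
Tool frame: the origin (TCP) lies on the centre line of the jaws, within the pads' length; the fingertips stand 14 mm ahead of it and the grasp point (between the pads) lies 5 mm behind it; z points along the fingers, y is the line along which they close (so a half turn about z gives the same grasp; the last joint's range is limited). The gripper opens to 85 mm and grips with 20 to 120 N. Pads are 22 mm wide; open, the fingers measure 114 mm over their backs; the gripper's body (76 mm by 85 mm) begins 54 mm behind the grasp point. The pads swing forward as they close: fully open they stand 13 mm farther back than shut.
Start: joints at [-1.26, 0.521, -0.036, 1.599, 0.021, 1.021, -0.113], TCP at [0.232, 0.58, 0.223] pointing down, gripper open.
Joint ranges: [-2.91, 2.91], [-0.3, 2.13], [-1.5, 1.42], [0.17, 2.43], [-1.26, 4.41], [0.16, 1.93], [-2.52, 2.52]. Speed limits (rad/s): [1.89, 1.89, 2.39, 2.39, 3.01, 3.01, 3.01].

## Interface

Orientations are given as [roll, pitch, yaw] about the fixed x, y, z axes, in that order (R = Rz(yaw) Ry(pitch) Rx(roll)).
In Python, from workcell import bot, grab_frame, regions_of gives the robot as it stands. The module is installed in compiled form; this text tells all that it offers.
- The arm moves only by the tool play_rows, never from a script. Its argument "plan" is a list of rows, each a list of 3 entries, a list of its own where there are three numbers: the shift along the tool's x, y, z in units of 2.5 cm (1.0 is 2.5 cm), then the turn, a rotation vector about the tool's x, y, z in units of 0.15 rad (1.0 is 0.15 rad), then the closure, from -1 (fully open) to 1 (shut). In form: [[[tx, ty, tz], [rx, ry, rz], jaw], ...]. A call has 1 to 20 rows; each row shifts and turns the commanded pose from where the row before left it, along the tool's axes as they then stand; what a row does not reach is not made up. A row lasts 1/8 s, in which the tool goes at most 62.5 mm and 10.7 degrees, less where a joint would pass 70% of its speed; a pose out of reach is approached as far as the arm can. A call with a number of a shift or a turn outside -1 to 1 is refused whole. A call with a gripper value outside its range is refused whole. The fingers move at their own pace and stop on an object; "newtons" is the grip in N (left out, the last holds). Time passes only in rows, so rows that do not move let the fingers close. It gives the time, the measured TCP pose, the force, the opening and the grip force at its end, in the units of the state.
- bot.observe(): the state, without advancing time (a new reading comes with each control period).
- grab_frame(name): name is "side" or "top" or "wrist"; returns a dict with "pixels" (384x512x3 uint8, red, green, blue), "depth" (384x512 float32, m along the optical axis (not along the pixel's ray), 0 where there is no reading), "camera_matrix" (3x3 intrinsics, pixels), "distortion" ([k1, k2, p1, p2, k3] as OpenCV has them; the pictures are not rectified), "R" (3x3) and "t" (3): a world point X has camera coordinates R X + t. Camera axes: x right, y down, z forward; pixel columns grow to the right and rows downward; lengths in m; the calibration is good to about 2 mm. A picture is of the moment at which its call begins.
- bot.job_done(): hands the job in; it is judged then, once.
Trained networks look in the newest picture that a camera, given by its name, has taken for a name from the list of things; names that differ only in an ending like _2 or _b are one class to them, and where a whole thing is asked for, a point or a joint stands for the part that bears it (a point fixed in the world has none). Each returns a list of dicts, best first, with "p" (0 to 1); they miss things now and then, are a little off and sometimes report something else, mostly with a low value. They report only what shows in the picture. A call takes as long as a camera call. They do not tell look-alikes from the thing itself.
- regions_of(thing, camera): "mask" (384x512 bool, what is visible of it) and "box" ([left, top, right, bottom] in pixels, round what is visible of it).
The state is a dict: "clock": time; "qpos": joint angles; "qd": joint speeds; "joint_efforts": joint torques, N m; "position": TCP position; "tool_rot": TCP orientation; "force": force on the tool from outside, world axes, zero at the start; "moment": the same for the moment, N m; "grip_width": finger opening in m; "finger_force": force on a finger pad.
Only numpy, scipy, OpenCV 4.12 (cv2) and the standard library are available. Lean on these libraries where they do the work, as an engineer would, in place of code of your own. Each camera call takes 0.05 s, during which the arm holds its last target. There are 200 camera calls.

## Task

Take the pewter figurehead out of the open-fronted bin and lay it on its back, head first, in the blue dust hood so that its head lies under the brass air tube and its foot sticks out of the mouth. Only then, with the figurehead let go, press the red sprung cap of the air can all the way down for a moment and let it spring back up. Leave the figurehead in the hood and both belaying pins in the bin, and do not disturb the jar.

Things in the scene. Friction and masses are not known exactly. Their poses are not given: they have to be found in the camera images.
- figurehead: pewter casting on its back, 160 mm long, 0.35 kg. Origin: underside, mid-length; +x foot to head (ends at x=-80 and +80, thin brass crown), +z out of its chest. Foot: flat-sided block x=-80..-30, 36 wide (y), 34 high; robe: flat-sided, x=-30..45, 32 wide, 30 high; then the round head. It starts in the bin, head to the open front, foot under the clear cover, the 80 to 93 mm at the head bare
- head (a point): centre of the figurehead's round head (32 mm diameter), at x=+63, z=17 mm in the figurehead's frame
- dust_hood: fixed hood on an 8 mm steel plate (x=-58..58, y=-49..126 mm; porch in front x=-113..-58, y=-40..40). Origin: on the bench; axes x into the hood, z up. Blue sides, clear roof and back. Inside 64 wide (y=-32..32), floor z=8, roof underside z=68, top z=72. A white air can, 56 wide, stands at x=10, y=85, cap on top; a thin brass tube runs from its neck (z=158) down into the roof at x=19, y=0
- hood_mouth (a point): middle of the lower edge of the hood's open mouth, on its floor, x=-53 mm in the hood's frame; the mouth faces the hood's -x, roughly the robot; from it to the clear back wall the hood is 106 mm deep
- outlet (a point): point on the hood's floor straight below the brass air tube, 72 mm in from the mouth and 34 mm from the back wall; axes as the hood's
- cap (a joint): travel of the red sprung cap: 0 up, 0.008 m fully down; about 2.5 N to start it, 5.6 N fully down
- cap_top (a point): centre of the top of the red cap (32 mm diameter, 20 mm high), about 193 mm above the bench when up; moves with the cap
- bin: fixed bin, 200 (x) by 190 (y) mm. Origin: on the bench under its middle. Its front, at x=-100, is open with no lip and faces -x (roughly the robot); floor 4 mm thick, green side and back walls 4 mm thick, tops at z=52. A clear cover, underside z=52, top z=56, yellow front edge, roofs the rear part from x=12 to x=100
- pin1: ebony belaying pin, 150 mm long, 22 mm thick, lying in the bin beside the figurehead, left (+y of bin). Origin: underside, mid-length
- pin2: the other ebony belaying pin, same size, at the bin's right (-y). Origin: underside, mid-length
- jar: squat clear glass apothecary jar with stopper, 84 mm diameter, 101 mm high, standing loose. Origin: centre of its underside
Mind the look-alikes: they are no part of the job. What is shaped like the pin2 but orange or turquoise is not meant.

How it is judged:
On the way, in this order (a step that is already met when the one before it is completed fails the run):
1. the figurehead lies on its back in the hood, head under the air tube, let go (x of head in the frame of outlet between -0.014 and 0.025 m and y of head in the frame of outlet between -0.022 and 0.022 m and z of head in the frame of outlet between 0.008 and 0.024 m and angle between figurehead's own z axis and vertical below 0.2 rad and contact force between figurehead and the fingers below 0.3 N and linear speed of figurehead below 0.02 m/s), for 0.2 s.
2. the cap is pressed all the way down with the figurehead lying there, let go (value of joint cap above 0.006 m and x of head in the frame of outlet between -0.014 and 0.025 m and y of head in the frame of outlet between -0.022 and 0.022 m and z of head in the frame of outlet between 0.008 and 0.024 m and angle between figurehead's own z axis and vertical below 0.2 rad and contact force between figurehead and the fingers below 0.3 N), for 0.1 s.
3. the cap has sprung back up (value of joint cap below 0.002 m), for 0.1 s.
At the end, for the whole second after the job is handed in: Figurehead at rest on its back (0.2 rad) on the hood floor, let go, head centre at most 14 mm short of the air tube, 25 mm past it, 22 mm aside; cap, pressed over 6 mm with it lying so, is up again (under 2 mm); both pins lie in the bin; jar upright within 30 mm of its place (all of step 1 and value of joint cap below 0.002 m and x of pin1 in the frame of bin between -0.07 and 0.07 m and y of pin1 in the frame of bin between -0.095 and 0.095 m and z of pin1 in the frame of bin between -0.005 and 0.035 m and x of pin2 in the frame of bin between -0.07 and 0.07 m and y of pin2 in the frame of bin between -0.095 and 0.095 m and z of pin2 in the frame of bin between -0.005 and 0.035 m); the robot touches nothing.
It fails at once if the cap is pressed while the figurehead's head is not under the air tube (value of joint cap above 0.005 m and not (x of head in the frame of outlet between -0.014 and 0.025 m and y of head in the frame of outlet between -0.022 and 0.022 m and z of head in the frame of outlet between 0.008 and 0.024 m and angle between figurehead's own z axis and vertical below 0.2 rad)).
It fails at once if the jar is moved more than 30 mm or tipped (distance of jar from where it was at the start of the episode above 0.03 m or angle between jar's own z axis and vertical above 0.4 rad).
It also fails if it takes over 72 s, if anything falls off the work surface, if the arm or the gripper's body presses on something with over 40 N, if the wrist force passes 120 N, or if a joint passes its speed limit or range.

## Working session

There is one attempt and no reset: what is moved stays moved. The work goes in short steps, Python scripts to look and compute and a tool call to move; the robot and the scene stay as the last step left them, time stands still between calls to the robot, and variables do not carry over. Pictures are saved under pics/ and viewed, at most 11 in all, crops included, and the job is handed in when it is done.

Besides the shell and the picture viewer there is one more tool, called after "Call:" as a command line: name --argument value ..., lists and objects as JSON in quotes. play_rows: Moves the arm, as the interface text tells. Its arguments: {"type":"object","properties":{"plan":{"type":"array"},"newtons":{"type":"number"}},"required":["plan"]}

```bash
mkdir -p pics; cat > h.py <<'E'
import numpy as np, cv2, pickle
from workcell import bot, grab_frame, regions_of
def cloud(f, mask=None):
    d=f["depth"]; m=d>0
    if mask is not None: m=m&mask
    v,u=np.nonzero(m); z=d[v,u]
    p=cv2.undistortPoints(np.stack([u,v],1).astype(np.float64)[:,None],np.array(f["camera_matrix"]),np.array(f["distortion"]))[:,0]
    pc=np.c_[p*z[:,None],z]
    return (pc-np.array(f["t"]))@np.array(f["R"]),u,v
def proj(f,X):
    r,_=cv2.Rodrigues(np.array(f["R"])); return cv2.projectPoints(np.array(X,float).reshape(-1,1,3),r,np.array(f["t"],float),np.array(f["camera_matrix"]),np.array(f["distortion"]))[0][:,0]
def save(f,n,box=None,s=1):
    im=f["pixels"][:,:,::-1]
    if box: im=im[box[1]:box[3],box[0]:box[2]]
    cv2.imwrite("pics/"+n,cv2.resize(im,None,fx=s,fy=s,interpolation=cv2.INTER_CUBIC))
E
python3 - <<'E'
from h import *
fs={}
for c in ["top","side"]:
    f=grab_frame(c); fs[c]=f
    print(c,"cam at",-np.array(f["R"]).T@np.array(f["t"]))
    for t in ["figurehead","dust_hood","cap","bin","pin1","pin2","jar"]:
        for r in regions_of(t,c)[:4]:
            if r["p"]<.2: continue
            P,u,v=cloud(f,r["mask"])
            print(t,round(r["p"],2),np.round(r["box"]),len(P),np.round(np.percentile(P,[5,50,95],axis=0),3).tolist() if len(P) else "")
pickle.dump(fs,open("f0.pkl","wb"))
im=np.hstack([fs[c]["pixels"] for c in fs]); 
cv2.imwrite("pics/a.png",cv2.resize(np.vstack([fs[c]["pixels"] for c in fs])[:,:,::-1],(400*1,600)))
save(fs["top"],"top.png",s=1.5)
print(bot.observe())
E
```

```text
top cam at [ 0.47909702 -0.0738428   1.26974969]
figurehead 0.71 [313. 207. 330. 244.] 472 [[0.51, -0.233, 0.021], [0.555, -0.217, 0.034], [0.595, -0.203, 0.04]]
dust_hood 0.87 [105. 187. 186. 256.] 3957 [[0.494, 0.144, 0.005], [0.575, 0.201, 0.059], [0.636, 0.286, 0.163]]
cap 0.74 [103. 193. 119. 204.] 177 [[0.581, 0.255, 0.177], [0.594, 0.267, 0.193], [0.608, 0.281, 0.197]]
bin 0.84 [282. 171. 364. 254.] 5356 [[0.496, -0.308, 0.001], [0.6, -0.226, 0.052], [0.675, -0.132, 0.059]]
bin 0.42 [314. 208. 330. 246.] 459 [[0.51, -0.233, 0.024], [0.557, -0.217, 0.034], [0.595, -0.203, 0.04]]
pin1 0.95 [360. 269. 411. 305.] 320 [[0.358, -0.432, 0.012], [0.404, -0.366, 0.017], [0.433, -0.325, 0.023]]
pin1 0.67 [272. 107. 317. 140.] 293 [[0.786, -0.196, 0.012], [0.823, -0.142, 0.018], [0.856, -0.097, 0.024]]
pin1 0.57 [393. 186. 427. 233.] 352 [[0.544, -0.482, 0.007], [0.603, -0.445, 0.017], [0.649, -0.411, 0.023]]
pin1 0.56 [350. 207. 355. 238.] 142 [[0.528, -0.301, 0.015], [0.56, -0.293, 0.02], [0.591, -0.288, 0.025]]
pin2 0.95 [360. 269. 411. 305.] 320 [[0.358, -0.432, 0.012], [0.404, -0.36
[... 2033 characters left out ...]
092]]
{'clock': 0.8, 'qpos': array([-1.26019092,  0.52139178, -0.03632346,  1.59952059,  0.02120122,
        1.0210788 , -0.1128083 ]), 'qd': array([ 0.00039232,  0.00086433, -0.00147048,  0.00016757,  0.00074044,
        0.00038503,  0.00087192]), 'joint_efforts': array([ 2.02986339e-03, -9.26790977e+01,  1.97916247e+00, -3.70241725e+01,
        1.82197517e-02,  1.99348637e-03, -5.22616335e-05]), 'position': array([0.23229853, 0.58021273, 0.22298826]), 'tool_rot': array([-3.14157806e+00, -1.05221772e-05,  2.76075738e+00]), 'force': array([ 0.3548057 , -0.13497415,  0.96349206]), 'moment': array([-0.10309121, -0.09177993,  0.00786103]), 'finger_force': 0.0, 'grip_width': 0.08547216697816988}
```

```bash
python3 - <<'E'
from h import *
fs=pickle.load(open("f0.pkl","rb"))
f=fs["top"]
a=cv2.resize(f["pixels"][160:270,80:210],(650,550),interpolation=3)[:,:,::-1]
save(f,"hood.png",(80,160,210,270),5); save(f,"bin.png",(270,160,390,270),5)
E
```

```text
(no output)
```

View pics/top.png

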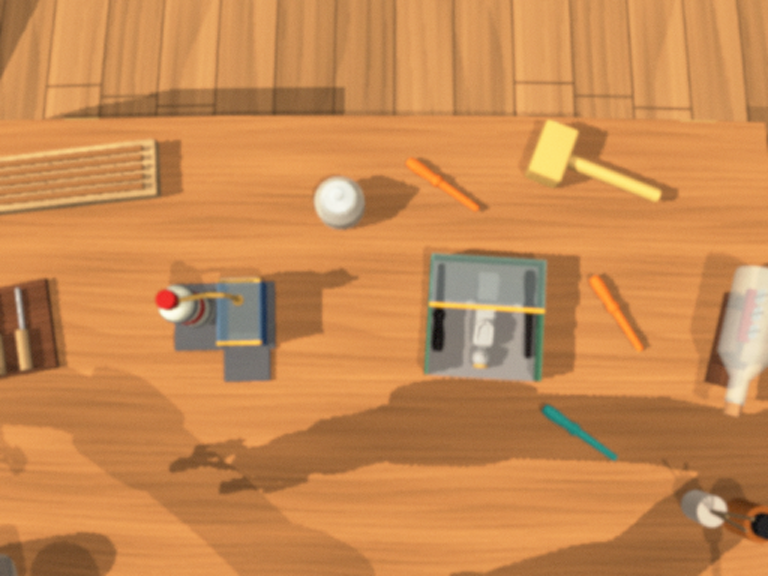

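```bash
python3 - <<'E'
from h import *
fs=pickle.load(open("f0.pkl","rb"))
def plane(f,uv,z):
    p=cv2.undistortPoints(np.array(uv,float).reshape(-1,1,2),np.array(f["camera_matrix"]),np.array(f["distortion"]))[:,0]
    R=np.array(f["R"]);c=-R.T@np.array(f["t"]);d=np.c_[p,np.ones(len(p))]@R
    return c+d*((z-c[2])/d[:,2])[:,None]
for c in fs:
    f=fs[c]; P,u,v=cloud(f); col=f["pixels"][v,u].astype(int); hsv=cv2.cvtColor(f["pixels"],cv2.COLOR_RGB2HSV)[v,u].astype(int)
    reg=lambda a,b:(P[:,0]>a[0])&(P[:,0]<b[0])&(P[:,1]>a[1])&(P[:,1]<b[1])&(P[:,2]>a[2])&(P[:,2]<b[2])
    def rect(m,n):
        if m.sum()<5: print(c,n,"none");return
        r=cv2.minAreaRect(P[m][:,:2].astype(np.float32)*1000); print(c,n,m.sum(),np.round(r[0],1),np.round(r[1],1),round(r[2],1),"z",np.round(np.percentile(P[m][:,2],[5,50,95]),3), np.round(np.median(col[m],0)))
    rect(reg((.45,-.34,.048),(.75,-.1,.07)),"bin tops")
    g=reg((.45,-.34,.04),(.75,-.1,.07))&(hsv[:,0]>40)&(hsv[:,0]<85)&(hsv[:,1]>80); rect(g,"green")
    y=reg((.45,-.34,.04),(.75,-.1,.07))&(hsv[:,0]>18)&(hsv[:,0]<35)&(hsv[:,1]>120); rect(y,"yellow")
    rect(reg((.45,.1,.065),(.75,.235,.078)),"hood roof")
    b=reg((.45,.1,.03),(.75,.33,.09))&(hsv[:,0]>95)&(hsv[:,0]<130)&(hsv[:,1]>100); rect(b,"blue")
    r=reg((.45,.1,.185),(.75,.33,.21))&((hsv[:,0]<8)|(hsv[:,0]>172))&(hsv[:,1]>120); rect(r,"redtop")
    br=reg((.45,.1,.08),(.75,.33,.18))&(hsv[:,0]>10)&(hsv[:,0]<32)&(hsv[:,1]>90); rect(br,"brass")
    rect(reg((.45,.1,.004),(.6,.235,.014)),"porch")
    for lo,hi in [(.025,.045)]:
        rect(reg((.48,-.245,lo),(.625,-.19,hi)),"fig")
E
```

```text
top bin tops 2872 [ 586.2 -219.9] [190.  199.7] 86.7 z [0.052 0.056 0.06 ] [149. 151. 137.]
top green 54 [ 538.3 -308. ] [  2.5 101. ] 86.4 z [0.041 0.049 0.055] [ 81. 126.  92.]
top yellow 221 [ 600.9 -220.5] [188.3   9.3] 86.5 z [0.053 0.056 0.06 ] [244. 201.  90.]
top hood roof 1190 [591.  183.8] [109.3  71. ] 1.7 z [0.068 0.073 0.076] [129. 133. 129.]
top blue 86 [590.8 149.4] [97.7  1.9] 2.0 z [0.031 0.046 0.06 ] [40. 61. 85.]
top redtop 148 [596.3 268.6] [27.3 28.5] 0.3 z [0.188 0.193 0.197] [236.  50.  44.]
top brass 161 [603.1 232.9] [110.4  30.2] 85.5 z [0.084 0.158 0.165] [173. 135.  75.]
top porch 987 [525.3 168.2] [149.1 133.1] 0.1 z [0.004 0.008 0.012] [119. 114. 108.]
top fig 440 [ 551.4 -218.4] [32.7 95.1] 85.4 z [0.028 0.034 0.04 ] [218. 206. 189.]
side bin tops 2497 [ 585.5 -220.6] [193.1 201.8] 86.9 z [0.051 0.056 0.059] [115. 120. 104.]
side green 247 [ 582.6 -222. ] [189.9 188.4] 86.4 z [0.041 0.047 0.054] [49. 76. 59.]
side yellow 201 [ 600.1 -220.3] [190.9   9.4] 86.6 z [0.053 0.056 0.058] [210. 162.  66.]
side hood roof 652 [591.6 182.8] [111.3  78.4] 3.2 z [0.068 0.072 0.075] [ 89. 105. 120.]
side blue 289 [571.3 158.6] [ 59.6 121. ] 57.0 z [0.032 0.05  0.068] [35. 55. 80.]
side redtop 76 [594.1 265.9] [32.5 29.2] 67.2 z [0.187 0.192 0.195] [182.  44.  40.]
side brass 148 [592.8 222.3] [94.6 61.3] 86.9 z [0.084 0.154 0.17 ] [137. 107.  63.]
side porch 596 [514.3 174.3] [146.  125.7] 16.3 z [0.005 0.008 0.012] [94. 93. 92.]
side fig 444 [ 553.  -219.2] [35.7 99.4] 85.6 z [0.027 0.033 0.039] [158. 154. 144.]
```

The top picture shows the bin at about (487,318) and the figurehead inside it at about (483,345), head toward the robot. Two black pins flank it at (438,330) and (530,318). The orange pins at (445,185) and (618,312) and the turquoise one at (580,432) lie outside the bin, so they are the look-alikes. The blue hood is at (240,312), with the red cap at (166,299).

View pics/bin.png

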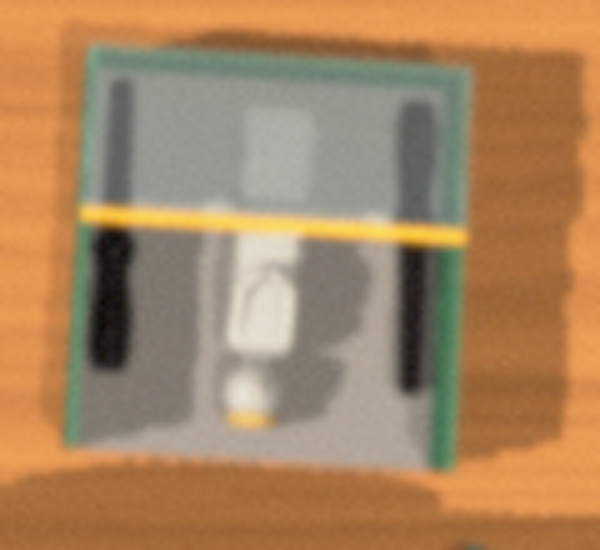

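```bash
cat >> h.py <<'E'
from scipy.spatial.transform import Rotation as Ro
import json,math,sys
def rows(target,yaw,jaw,n=None):
    "go from present pose to target xyz / tool down with yaw"
    s=bot.observe(); p=np.array(s["position"]); R=Ro.from_euler("xyz",s["tool_rot"])
    T=Ro.from_euler("xyz",[math.pi,0,yaw]); dr=(R.inv()*T).as_rotvec(); d=np.array(target)-p
    n=n or max(1,math.ceil(max(np.abs(dr).max()/.15,np.linalg.norm(d)/.025)-1e-3))
    out=[]
    for i in range(n):
        Ri=R*Ro.from_rotvec(dr*i/n)
        out.append([np.round(Ri.inv().apply(d/n)/.025,2).tolist(),np.round(dr/n/.15,2).tolist(),jaw])
    print(n,json.dumps(out) if np.abs(dr).max()>.02 else (out[0]))
E
python3 - <<'E'
from h import *
rows([.45,.30,.28],1.2,-.4,14)
E
```

```text
14 [[[-0.88, -0.51, -0.16], [-0.0, 0.0, 0.74], -0.4], [[-0.93, -0.41, -0.16], [-0.0, 0.0, 0.74], -0.4], [[-0.97, -0.31, -0.16], [-0.0, 0.0, 0.74], -0.4], [[-0.99, -0.2, -0.16], [-0.0, 0.0, 0.74], -0.4], [[-1.01, -0.08, -0.16], [-0.0, 0.0, 0.74], -0.4], [[-1.01, 0.03, -0.16], [-0.0, 0.0, 0.74], -0.4], [[-1.0, 0.14, -0.16], [-0.0, 0.0, 0.74], -0.4], [[-0.98, 0.25, -0.16], [-0.0, 0.0, 0.74], -0.4], [[-0.95, 0.36, -0.16], [-0.0, 0.0, 0.74], -0.4], [[-0.9, 0.46, -0.16], [-0.0, 0.0, 0.74], -0.4], [[-0.85, 0.56, -0.16], [-0.0, 0.0, 0.74], -0.4], [[-0.78, 0.65, -0.16], [-0.0, 0.0, 0.74], -0.4], [[-0.7, 0.73, -0.16], [-0.0, 0.0, 0.74], -0.4], [[-0.61, 0.81, -0.16], [-0.0, 0.0, 0.74], -0.4]]
```

The crop shows the pewter figurehead with its robe at (265,310), round head at (248,385) and brass crown at (248,420). The black pins lie at (110,300) and (412,320) in the bin, so they are pin1 and pin2.

Call:
play_rows --plan '[[[-0.88,-0.51,-0.2],[0,0,0.74],-0.4],[[-0.93,-0.41,-0.2],[0,0,0.74],-0.4],[[-0.97,-0.31,-0.2],[0,0,0.74],-0.4],[[-0.99,-0.2,-0.2],[0,0,0.74],-0.4],[[-1,-0.08,-0.2],[0,0,0.74],-0.4],[[-1,0.03,-0.2],[0,0,0.74],-0.4],[[-1,0.14,-0.2],[0,0,0.74],-0.4],[[-0.98,0.25,-0.2],[0,0,0.74],-0.4],[[-0.95,0.36,-0.2],[0,0,0.74],-0.4],[[-0.9,0.46,-0.2],[0,0,0.74],-0.4],[[-0.85,0.56,-0.2],[0,0,0.74],-0.4],[[-0.78,0.65,-0.2],[0,0,0.74],-0.4],[[-0.7,0.73,-0.1],[0,0,0.74],-0.4],[[-0.6,0.8,-0.1],[0,0,0.74],-0.4]]' --newtons 40

```text
clock: 2.55
position: [0.4508, 0.3008, 0.2883]
tool_rot: [3.142, -0.0, 1.203]
force: [0.4, 0.3, 0.1]
grip_width: 0.0598
finger_force: 0.0
```

```bash
python3 - <<'E'
from h import *
rows([.54,-.22,.20],-.075,-.4,22)
E
```

```text
22 [[[-0.83, 0.49, 0.16], [-0.0, -0.0, 0.39], -0.4], [[-0.8, 0.54, 0.16], [-0.0, -0.0, 0.39], -0.4], [[-0.76, 0.58, 0.16], [-0.0, -0.0, 0.39], -0.4], [[-0.73, 0.63, 0.16], [-0.0, -0.0, 0.39], -0.4], [[-0.69, 0.67, 0.16], [-0.0, -0.0, 0.39], -0.4], [[-0.65, 0.71, 0.16], [-0.0, -0.0, 0.39], -0.4], [[-0.61, 0.74, 0.16], [-0.0, -0.0, 0.39], -0.4], [[-0.56, 0.78, 0.16], [-0.0, -0.0, 0.39], -0.4], [[-0.52, 0.81, 0.16], [-0.0, -0.0, 0.39], -0.4], [[-0.47, 0.84, 0.16], [-0.0, -0.0, 0.39], -0.4], [[-0.42, 0.86, 0.16], [-0.0, -0.0, 0.39], -0.4], [[-0.37, 0.89, 0.16], [-0.0, -0.0, 0.39], -0.4], [[-0.32, 0.91, 0.16], [-0.0, -0.0, 0.39], -0.4], [[-0.26, 0.92, 0.16], [-0.0, -0.0, 0.39], -0.4], [[-0.21, 0.94, 0.16], [-0.0, -0.0, 0.39], -0.4], [[-0.16, 0.95, 0.16], [-0.0, -0.0, 0.39], -0.4], [[-0.1, 0.96, 0.16], [-0.0, -0.0, 0.39], -0.4], [[-0.04, 0.96, 0.16], [-0.0, -0.0, 0.39], -0.4], [[0.01, 0.96, 0.16], [-0.0, -0.0, 0.39], -0.4], [[0.07, 0.96, 0.16], [-0.0, -0.0, 0.39], -0.4], [[0.12, 0.95, 0.16], [-0.0, -0.0, 0.39], -0.4], [[0.18, 0.94, 0.16], [-0.0, -0.0, 0.39], -0.4]]
```

Tracking is accurate.

Call:
play_rows --plan '[[[-0.83,0.49,0.16],[0,0,0.39],-0.4],[[-0.8,0.54,0.16],[0,0,0.39],-0.4],[[-0.76,0.58,0.16],[0,0,0.39],-0.4],[[-0.73,0.63,0.16],[0,0,0.39],-0.4],[[-0.69,0.67,0.16],[0,0,0.39],-0.4],[[-0.65,0.71,0.16],[0,0,0.39],-0.4],[[-0.61,0.74,0.16],[0,0,0.39],-0.4],[[-0.56,0.78,0.16],[0,0,0.39],-0.4],[[-0.52,0.81,0.16],[0,0,0.39],-0.4],[[-0.47,0.84,0.16],[0,0,0.39],-0.4],[[-0.42,0.86,0.16],[0,0,0.39],-0.4],[[-0.37,0.89,0.16],[0,0,0.39],-0.4],[[-0.32,0.91,0.16],[0,0,0.39],-0.4],[[-0.26,0.92,0.16],[0,0,0.39],-0.4],[[-0.21,0.94,0.16],[0,0,0.39],-0.4],[[-0.16,0.95,0.16],[0,0,0.39],-0.4],[[-0.1,0.96,0.16],[0,0,0.39],-0.4],[[-0.04,0.96,0.16],[0,0,0.39],-0.4],[[0.01,0.96,0.16],[0,0,0.39],-0.4],[[0.07,0.96,0.16],[0,0,0.39],-0.4]]'

```text
clock: 5.05
position: [0.5312, -0.1743, 0.2076]
tool_rot: [3.141, 0.0, 0.033]
force: [0.8, 0.4, 0.5]
grip_width: 0.0598
finger_force: 0.0
```

Call:
play_rows --plan '[[[0.12,0.95,0.16],[0,0,0.39],-0.4],[[0.18,0.94,0.16],[0,0,0.39],-0.4],[[0,0,0],[0,0,0],-0.4]]'

```text
clock: 5.42
position: [0.5385, -0.2222, 0.1995]
tool_rot: [3.14, 0.001, -0.084]
force: [-0.2, 0.8, -0.4]
grip_width: 0.0598
finger_force: 0.0
```

```bash
python3 - <<'E'
from h import *
f=grab_frame("wrist"); save(f,"w1.png",s=1.5)
for r in regions_of("figurehead","wrist")[:3]:
    P,u,v=cloud(f,r["mask"]); print(r["p"],r["box"],len(P))
P,u,v=cloud(f)
m=(P[:,2]>.024)&(P[:,2]<.045)&(P[:,1]>-.25)&(P[:,1]<-.19)&(P[:,0]>.47)&(P[:,0]<.595)
r=cv2.minAreaRect(P[m][:,:2].astype(np.float32)*1000);print(m.sum(),r,np.percentile(P[m],[1,50,99],axis=0))
for a in np.arange(.5,.6,.01):
    k=m&(abs(P[:,0]-a)<.004); 
    if k.sum()>5: print(round(a,3),np.round(np.percentile(P[k][:,1],[2,98])*1000,1),np.round(np.percentile(P[k][:,2],[50,95])*1000,1))
rows([.57,-.22,.03],-.075,-.4)
E
```

```text
0.93 [238.9, 121.7, 270.7, 207.8] 2187
2102 ((549.0357666015625, -218.13897705078125), (32.620304107666016, 93.42122650146484), 85.62813568115234) [[ 0.50388114 -0.23564765  0.02501473]
 [ 0.55646594 -0.21824215  0.03272319]
 [ 0.59430878 -0.20237348  0.03944706]]
0.5 [-225.3 -204. ] [30.6 32.6]
0.51 [-227.1 -203.1] [31.4 34.2]
0.52 [-229.6 -201.1] [33.5 39.2]
0.53 [-226.2 -204.1] [29.4 33.6]
0.54 [-232.8 -203.4] [32.  33.4]
0.55 [-234.4 -202.1] [33.  34.2]
0.56 [-234.1 -203.3] [33.3 36.3]
0.57 [-234.7 -204.3] [35.8 38.4]
0.58 [-235.6 -205. ] [32.9 39.4]
0.59 [-237.3 -206.3] [32.7 34.2]
7 [[0.18, -0.01, 0.97], [-0.0, 0.0, -0.01], -0.4]
```

View pics/w1.png

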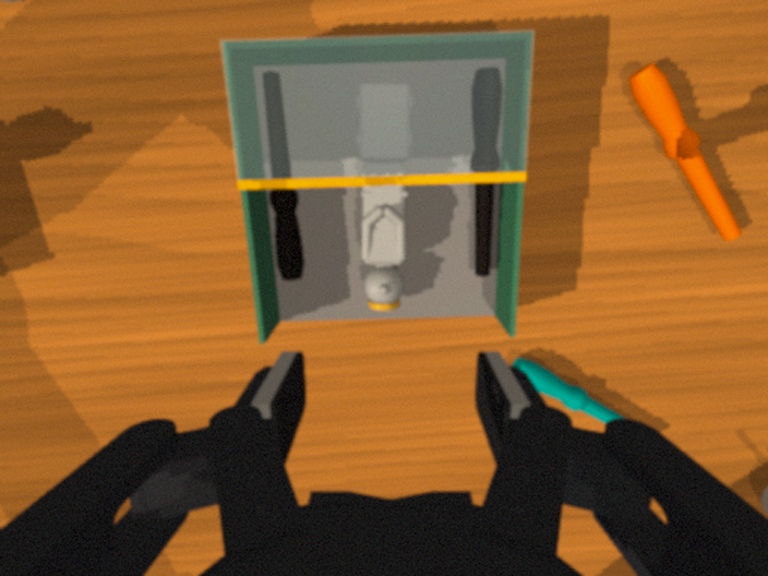

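The wrist view shows the figurehead's robe at (382,235), its head at (382,288), the yellow edge at y≈181 and free space beside the robe for the fingers. I'll descend on the robe just in front of the cover.

Call:
play_rows --plan '[[[0.73,-0.1,0],[0,0,0],-0.4],[[0.72,-0.11,0],[0,0,0],-0.4],[[0,0,1],[0,0,0],-0.4],[[0,0,1],[0,0,0],-0.4],[[0,0,1],[0,0,0],-0.4],[[0,0,1],[0,0,0],-0.4],[[0,0,1],[0,0,0],-0.4],[[0,0,0.8],[0,0,0],-0.4],[[0,0,0.6],[0,0,0],-0.4],[[0,0,0.44],[0,0,0],-0.4],[[0,0,0.3],[0,0,0],-0.4],[[0,0,0],[0,0,0],-0.4]]'

```text
clock: 7.02
position: [0.5757, -0.2175, 0.0213]
tool_rot: [-3.142, 0.0, -0.08]
force: [-0.2, 0.1, -0.2]
grip_width: 0.0598
finger_force: 0.0
```

Call:
play_rows --plan '[[[0,0,0],[0,0,0],0.2],[[0,0,0],[0,0,0],0.4],[[0,0,0],[0,0,0],0.6],[[0,0,0],[0,0,0],0.6],[[0,0,0],[0,0,0],0.8],[[0,0,0],[0,0,0],0.8]]'

```text
clock: 7.78
position: [0.5761, -0.2178, 0.0224]
tool_rot: [3.141, -0.001, -0.081]
force: [-1.6, -0.1, 7.6]
grip_width: 0.0303
finger_force: 38.9
```

Call:
play_rows --plan '[[[0,0,-0.12],[0,0,0],1],[[0,0,-0.12],[0,0,0],1],[[-0.3,0,0],[0,0,0],1],[[-0.6,0,0],[0,0,0],1],[[-0.6,0,0],[0,0,0],1],[[-0.6,0,0],[0,0,0],1],[[-0.6,0,0],[0,0,0],1],[[-0.6,0,0],[0,0,0],1],[[-0.6,0,0],[0,0,0],1],[[-0.3,0,0],[0,0,0],1],[[0,0,-0.4],[0,0,0],1],[[0,0,-1],[0,0,0],1],[[0,0,-1],[0,0,0],1],[[0,0,-1],[0,0,0],1],[[0,0,-0.6],[0,0,0],1]]'

```text
clock: 9.65
position: [0.4718, -0.2091, 0.1291]
tool_rot: [3.141, -0.002, -0.08]
force: [0.4, -1.0, -4.2]
grip_width: 0.0301
finger_force: 40.1
```

```bash
python3 - <<'E'
from h import *
f=grab_frame("side"); save(f,"s2.png",(150,100,406,356),2)
for c in ["top"]:
    grab_frame(c)
rows([.445,-.02,.16],1.5,1,13)
E
```

```text
13 [[[-0.13, -0.57, -0.1], [0.0, -0.0, -0.81], 1], [[-0.06, -0.58, -0.1], [0.0, -0.0, -0.81], 1], [[0.01, -0.59, -0.1], [0.0, -0.0, -0.81], 1], [[0.08, -0.58, -0.1], [0.0, -0.0, -0.81], 1], [[0.15, -0.57, -0.1], [0.0, -0.0, -0.81], 1], [[0.22, -0.54, -0.1], [0.0, -0.0, -0.81], 1], [[0.29, -0.51, -0.1], [0.0, -0.0, -0.81], 1], [[0.35, -0.48, -0.1], [0.0, -0.0, -0.81], 1], [[0.4, -0.43, -0.1], [0.0, -0.0, -0.81], 1], [[0.45, -0.38, -0.1], [0.0, -0.0, -0.81], 1], [[0.49, -0.32, -0.1], [0.0, -0.0, -0.81], 1], [[0.53, -0.26, -0.1], [0.0, -0.0, -0.81], 1], [[0.56, -0.19, -0.1], [0.0, -0.0, -0.81], 1]]
```

View pics/s2.png

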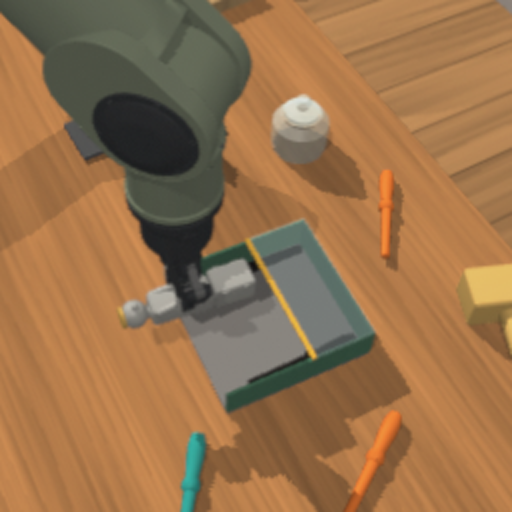

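The side view shows the figurehead held by its robe at (188,290), clear of the bin. I'm carrying it over while turning it 180°.

Call:
play_rows --plan '[[[-0.13,-0.57,-0.1],[0,0,-0.81],1],[[-0.06,-0.58,-0.1],[0,0,-0.81],1],[[0.01,-0.59,-0.1],[0,0,-0.81],1],[[0.08,-0.58,-0.1],[0,0,-0.81],1],[[0.15,-0.57,-0.1],[0,0,-0.81],1],[[0.22,-0.54,-0.1],[0,0,-0.81],1],[[0.29,-0.51,-0.1],[0,0,-0.81],1],[[0.35,-0.48,-0.1],[0,0,-0.81],1],[[0.4,-0.43,-0.1],[0,0,-0.81],1],[[0.45,-0.38,-0.1],[0,0,-0.81],1],[[0.49,-0.32,-0.1],[0,0,-0.81],1],[[0.53,-0.26,-0.1],[0,0,-0.81],1],[[0.56,-0.19,-0.1],[0,0,-0.81],1]]'

```text
clock: 11.38
position: [0.4437, -0.0194, 0.1595]
tool_rot: [-3.141, -0.0, 1.503]
force: [0.5, 0.1, -2.9]
grip_width: 0.0297
finger_force: 40.1
```

```bash
python3 - <<'E'
from h import *
rows([.435,.18,.13],3.168,1,14)
E
```

```text
14 [[[0.57, -0.06, 0.08], [-0.0, -0.0, -0.79], 1], [[0.57, 0.0, 0.08], [-0.0, -0.0, -0.79], 1], [[0.57, 0.07, 0.08], [-0.0, -0.0, -0.79], 1], [[0.55, 0.14, 0.08], [-0.0, -0.0, -0.79], 1], [[0.53, 0.2, 0.08], [-0.0, -0.0, -0.79], 1], [[0.5, 0.27, 0.08], [-0.0, -0.0, -0.79], 1], [[0.47, 0.32, 0.08], [-0.0, -0.0, -0.79], 1], [[0.43, 0.38, 0.08], [-0.0, -0.0, -0.79], 1], [[0.38, 0.42, 0.08], [-0.0, -0.0, -0.79], 1], [[0.33, 0.47, 0.08], [-0.0, -0.0, -0.79], 1], [[0.27, 0.5, 0.08], [-0.0, -0.0, -0.79], 1], [[0.21, 0.53, 0.08], [-0.0, -0.0, -0.79], 1], [[0.14, 0.55, 0.08], [-0.0, -0.0, -0.79], 1], [[0.08, 0.56, 0.08], [-0.0, -0.0, -0.79], 1]]
```

Call:
play_rows --plan '[[[0.57,-0.06,0.08],[0,0,-0.79],1],[[0.57,0,0.08],[0,0,-0.79],1],[[0.57,0.07,0.08],[0,0,-0.79],1],[[0.55,0.14,0.08],[0,0,-0.79],1],[[0.53,0.2,0.08],[0,0,-0.79],1],[[0.5,0.27,0.08],[0,0,-0.79],1],[[0.47,0.32,0.08],[0,0,-0.79],1],[[0.43,0.38,0.08],[0,0,-0.79],1],[[0.38,0.42,0.08],[0,0,-0.79],1],[[0.33,0.47,0.08],[0,0,-0.79],1],[[0.27,0.5,0.08],[0,0,-0.79],1],[[0.21,0.53,0.08],[0,0,-0.79],1],[[0.14,0.55,0.08],[0,0,-0.79],1],[[0.08,0.56,0.08],[0,0,-0.79],1]]'

```text
clock: 13.12
position: [0.4363, 0.1797, 0.1313]
tool_rot: [3.141, -0.001, -3.121]
force: [1.3, -0.2, -2.9]
grip_width: 0.03
finger_force: 40.1
```

```bash
python3 - <<'E'
from h import *
s=bot.observe();print(s["position"],s["tool_rot"],s["qpos"])
f=grab_frame("top"); save(f,"t3.png",(90,160,250,280),5)
P,u,v=cloud(f); hsv=cv2.cvtColor(f["pixels"],cv2.COLOR_RGB2HSV)[v,u].astype(int)
m=(P[:,2]>.06)&(P[:,2]<.08)&(P[:,0]>.52)&(P[:,0]<.7)&(P[:,1]>.1)&(P[:,1]<.235)
print("roof",m.sum(),cv2.minAreaRect(P[m][:,:2].astype(np.float32)*1000))
m=(P[:,2]>.085)&(P[:,2]<.16)&(P[:,0]>.40)&(P[:,0]<.56)&(P[:,1]>.14)&(P[:,1]<.23)&(hsv[:,1]<110)
print("fig",m.sum(),cv2.minAreaRect(P[m][:,:2].astype(np.float32)*1000),np.percentile(P[m],[1,50,99],axis=0))
f=grab_frame("wrist"); P,u,v=cloud(f)
for a in np.arange(.34,.52,.01):
    k=(abs(P[:,0]-a)<.004)&(P[:,2]>.08)&(P[:,2]<.16)&(abs(P[:,1]-.18)<.04)
    if k.sum()>5: print(round(a,3),k.sum(),np.round(np.percentile(P[k][:,1],[2,98])*1000,1),np.round(np.percentile(P[k][:,2],[5,50,95])*1000,1))
E
```

```text
[0.43626035 0.17972802 0.13125026] [ 3.14136178e+00 -1.15384729e-03 -3.12109321e+00] [-0.3823003   0.42277127 -0.16985684  2.07128636  0.11255354  0.65689079
  0.96451101]
roof 1221 ((591.176025390625, 183.86856079101562), (110.30453491210938, 70.91914367675781), 2.126736640930176)
fig 316 ((455.86968994140625, 177.9147491455078), (109.77401733398438, 31.903797149658203), 1.873178482055664) [[0.40180125 0.16321729 0.12743266]
 [0.47649819 0.17304787 0.14267912]
 [0.51074714 0.19252144 0.15166403]]
0.35 769 [165. 198.] [139.9 142.6 144. ]
0.36 1521 [163.5 199.3] [141.5 143.4 144.6]
0.37 1395 [164.  198.7] [141.6 143.7 144.9]
0.38 1316 [163.7 198.8] [142.  143.8 145. ]
0.39 1246 [163.7 199.1] [142.  144.  145.1]
0.4 872 [166.3 196.8] [137.  140.2 144.2]
0.41 946 [166.1 197. ] [138.8 140.8 142. ]
0.42 901 [166.1 197.1] [138.9 140.9 142.2]
0.43 1602 [154.3 208.7] [139.7 145.2 158.1]
0.44 772 [166.8 196.8] [140.  145.7 154.9]
0.45 747 [167.  196.9] [140.5 141.9 145.4]
0.46 725 [166.1 197.7] [140.6 141.7 143.2]
0.47 481 [166.9 196.8] [139.9 141.2 142.3]
0.48 680 [170.1 194.2] [131.2 137.2 141.7]
0.49 228 [166.9 196.9] [130.2 138.6 143.6]
```

View pics/t3.png

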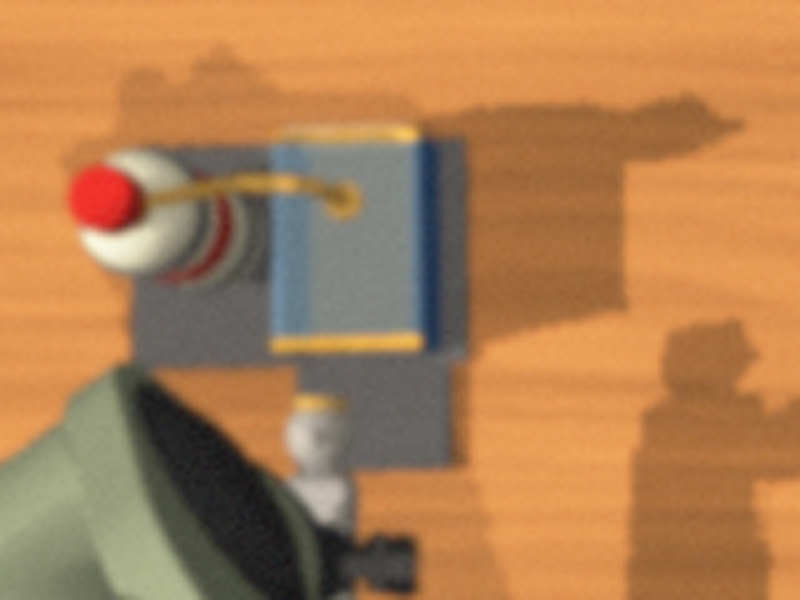

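The top view shows the figurehead held in front of the porch, head at (318,435). It is in line with the hood mouth at (347,343), and the tube enters the roof at (343,198). Next I lower it, slide the head in, and set it down on the porch.

Call:
play_rows --plan '[[[0,0,0.8],[0,0,-0.1],1],[[0,0,0.8],[0,0,0],1],[[0,0,0.8],[0,0,0],1],[[0,0,0.7],[0,0,0],1],[[0,0,0.5],[0,0,0],1],[[0,0,0.37],[0,0,0],1],[[-0.4,-0.02,0],[0,0,0],1],[[-0.5,-0.02,0],[0,0,0],1],[[-0.5,-0.02,0],[0,0,0],1],[[-0.5,-0.02,0],[0,0,0],1],[[-0.5,0,0],[0,0,0],1],[[-0.4,0,0],[0,0,0],1],[[-0.23,0,0],[0,0,0],1],[[0,0,0],[0,0,0],1]]'

```text
clock: 14.98
position: [0.5125, 0.1796, 0.0327]
tool_rot: [-3.142, -0.0, -3.11]
force: [-1.0, -0.1, -2.9]
grip_width: 0.0297
finger_force: 40.1
```

Call:
play_rows --plan '[[[0,0,0.08],[0,0,0],1],[[0,0,0.08],[0,0,0],1],[[0,0,0],[0,0,0],1]]'

```text
clock: 15.35
position: [0.5121, 0.1796, 0.0286]
tool_rot: [-3.141, -0.0, -3.11]
force: [-0.6, 0.6, -3.7]
grip_width: 0.0298
finger_force: 40.1
```

Call:
play_rows --plan '[[[0,0,0.06],[0,0,0],1],[[0,0,0.04],[0,0,0],1],[[0,0,0],[0,0,0],0.15],[[0,0,0],[0,0,0],-0.05],[[0,0,0],[0,0,0],-0.4],[[0,0,0],[0,0,0],-0.4],[[0,0,-0.5],[0,0,0],-0.4],[[0,0,-0.8],[0,0,0],-0.4],[[0.2,0,-0.8],[0,0,0],-0.4],[[0.6,0,-0.6],[0,0,0],-0.4],[[0.8,0,0],[0,0,0],-0.4],[[0.8,0,0],[0,0,0],-0.4],[[0,0,0],[0,0,0],-0.4]]'

```text
clock: 16.98
position: [0.4517, 0.1778, 0.0946]
tool_rot: [3.142, 0.0, -3.109]
force: [-0.3, 0.0, 0.6]
grip_width: 0.0599
finger_force: 0.0
```

```bash
python3 - <<'E'
from h import *
s=bot.observe();print(s["position"],s["tool_rot"],s["finger_force"])
f=grab_frame("wrist"); save(f,"w4.png",s=1.2); P,u,v=cloud(f)
for a in np.arange(.34,.62,.01):
    k=(abs(P[:,0]-a)<.004)&(P[:,2]>.02)&(P[:,2]<.055)&(abs(P[:,1]-.18)<.03)
    if k.sum()>5: print(round(a,3),k.sum(),np.round(np.percentile(P[k][:,1],[2,98])*1000,1),np.round(np.percentile(P[k][:,2],[5,50,95])*1000,1))
E
```

```text
[0.45167615 0.17780648 0.09463951] [ 3.14158741e+00  2.93828603e-04 -3.10909888e+00] 0.0
0.43 736 [162.1 195.7] [23.7 39.3 41.1]
0.44 525 [161.  196.6] [38.2 40.2 41.4]
0.45 489 [162.1 196.1] [38.6 40.4 41.4]
0.46 486 [161. 197.] [38.  40.2 41.3]
0.47 430 [161.7 196.4] [38.4 40.1 41.2]
0.48 369 [163.8 194.8] [33.7 36.  37.8]
0.49 358 [164.  194.7] [34.9 36.5 37.8]
0.5 350 [164.1 194.9] [34.7 36.5 37.7]
0.51 438 [165.2 194.1] [34.4 39.4 43.2]
0.52 270 [164.1 195.1] [35.3 38.9 41.6]
0.53 306 [164.2 195.4] [35.6 36.7 39.3]
0.54 305 [163.2 195.6] [35.  36.3 37.6]
0.55 105 [150.  192.4] [25.6 35.5 46.1]
0.56 355 [150.5 193.7] [24.8 32.1 36. ]
0.57 18 [150.7 195.6] [21.8 24.3 29.6]
```

View pics/w4.png

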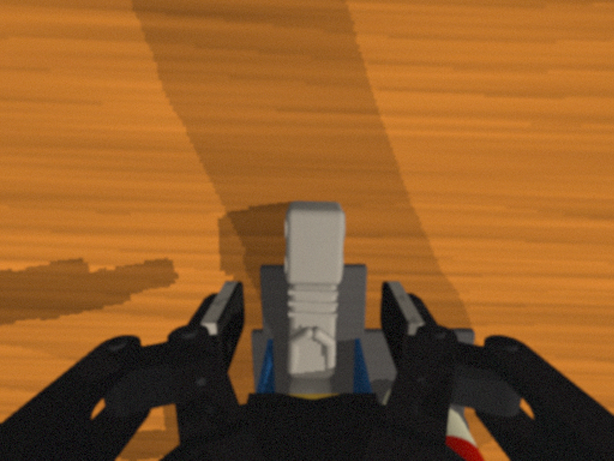

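The wrist view shows the figurehead flat on the porch with its head in the mouth, and the foot at (315,240) between the open fingers. Now I regrasp the foot.

Call:
play_rows --plan '[[[0,0.04,0.7],[0,0,0],-0.4],[[0,0,0.8],[0,0,0],-0.4],[[0,0,0.7],[0,0,0],-0.4],[[0,0,0.44],[0,0,0],-0.4],[[0,0,0],[0,0,0],-0.2],[[0,0,0],[0,0,0],0],[[0,0,0],[0,0,0],0.2],[[0,0,0],[0,0,0],0.4],[[0,0,0],[0,0,0],0.6],[[0,0,0],[0,0,0],0.8],[[0,0,0],[0,0,0],1]]'

```text
clock: 18.4
position: [0.4525, 0.1789, 0.0284]
tool_rot: [3.141, 0.001, -3.11]
force: [-2.7, -1.0, 6.9]
grip_width: 0.0343
finger_force: 39.0
```

Call:
play_rows --plan '[[[0,0,-0.06],[0,0,0],1],[[-0.2,0,0],[0,0,0],1],[[-0.3,0,0],[0,0,0],1],[[-0.3,0,0],[0,0,0],1],[[-0.3,0,0],[0,0,0],1],[[-0.3,0,0],[0,0,0],1],[[-0.2,0,0],[0,0,0],1],[[-0.2,0,0],[0,0,0],1],[[0,0,0.06],[0,0,0],1],[[0,0,0],[0,0,0],1]]'

```text
clock: 19.65
position: [0.4983, 0.1802, 0.0286]
tool_rot: [3.141, 0.002, -3.11]
force: [0.1, -2.0, 14.9]
grip_width: 0.0339
finger_force: 41.8
```

```bash
python3 - <<'E'
from h import *
f=grab_frame("top"); save(f,"t5.png",(90,160,250,280),5)
# head/roof edge cues: crown (brass) seen through clear roof
E
```

```text
(no output)
```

View pics/t5.png

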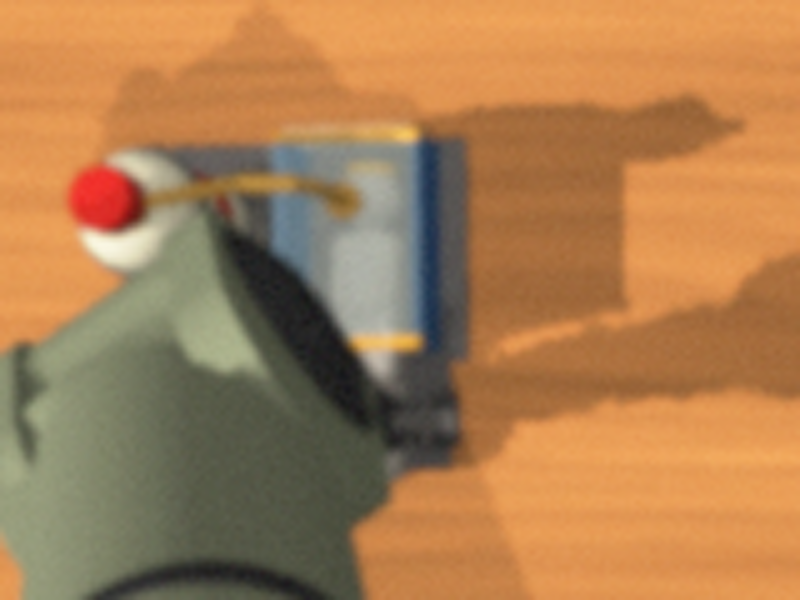

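The top view shows the head at (372,198) and the crown at (372,165), under the tube entry at (343,200) once parallax is allowed for. Releasing and retreating.

Call:
play_rows --plan '[[[0,0,0],[0,0,0],0.1],[[0,0,0],[0,0,0],-0.1],[[0,0,0],[0,0,0],-0.4],[[0,0,0],[0,0,0],-0.4],[[0.3,0,-0.5],[0,0,0],-0.4],[[0.6,0,-0.8],[0,0,0],-0.4],[[0.8,0,-1],[0,0,0],-0.4],[[0.8,0,-1],[0,0,0],-0.4],[[0.8,0,-1],[0,0,0],0],[[0.5,0,-1],[0,0,0],0.5],[[0,0,-1],[0,0,0],1],[[0,0,-1],[0,0,0],1],[[0,0,-0.8],[0,0,0],1]]'

```text
clock: 21.32
position: [0.4019, 0.1771, 0.2319]
tool_rot: [3.141, 0.001, -3.11]
force: [0.6, -0.5, -0.8]
grip_width: -0.0002
finger_force: 0.0
```

```bash
python3 - <<'E'
from h import *
f=grab_frame("top")
def plane(f,uv,z):
    p=cv2.undistortPoints(np.array(uv,float).reshape(-1,1,2),np.array(f["camera_matrix"]),np.array(f["distortion"]))[:,0]
    R=np.array(f["R"]);c=-R.T@np.array(f["t"]);d=np.c_[p,np.ones(len(p))]@R
    return c+d*((z-c[2])/d[:,2])[:,None]
save(f,"t6.png",(110,170,200,265),6)
px=lambda x,y:(x/5+90-.4,y/5+160-.4)
print("tube",plane(f,[px(343,200)],.074),"crown end",plane(f,[px(372,163)],.025),"head",plane(f,[px(372,198)],.033))
P,u,v=cloud(f); hsv=cv2.cvtColor(f["pixels"],cv2.COLOR_RGB2HSV)[v,u].astype(int)
m=(P[:,2]>.18)&(P[:,2]<.21)&(P[:,0]>.55)&(P[:,0]<.65)&(P[:,1]>.22)&(P[:,1]<.32)&((hsv[:,0]<8)|(hsv[:,0]>172))&(hsv[:,1]>120)
print("cap",m.sum(),cv2.minAreaRect(P[m&(P[:,2]>.188)][:,:2].astype(np.float32)),np.percentile(P[m],[5,50,95],axis=0))
s=bot.observe();print(s["position"],s["tool_rot"],s["grip_width"])
rows([.596,.268,.235],s["tool_rot"][2],1)
E
```

```text
tube [[0.60874744 0.18580567 0.074     ]] crown end [[0.63313432 0.1820962  0.025     ]] head [[0.61431764 0.17988915 0.033     ]]
cap 150 ((0.5964506268501282, 0.2685430347919464), (0.029285000637173653, 0.027505293488502502), 88.99565124511719) [[0.58348627 0.2557608  0.18589873]
 [0.59472962 0.26772581 0.19333968]
 [0.60744508 0.28100253 0.196513  ]]
[0.40262343 0.17752364 0.23387778] [ 3.14019456  0.00335557 -3.10979688] -0.00010041698521465833
9 [[-0.87, 0.37, -0.0], [0.0, 0.0, 0.0], 1]
```

View pics/t6.png

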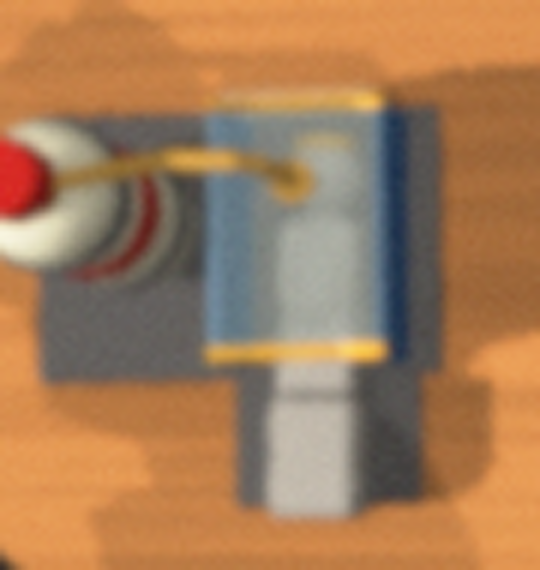

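The top view shows the figurehead resting in the hood: head at (330,175) beside the tube base at (293,180), foot out of the mouth at (315,460). My measurement puts the head about 5 mm past the outlet and 5 mm aside, which is in range. Now to the cap.

Call:
play_rows --plan '[[[-0.87,0.37,0],[0,0,0],1],[[-0.87,0.37,0],[0,0,0],1],[[-0.87,0.37,0],[0,0,0],1],[[-0.87,0.37,0],[0,0,0],1],[[-0.87,0.37,0],[0,0,0],1],[[-0.87,0.37,0],[0,0,0],1],[[-0.87,0.37,0],[0,0,0],1],[[-0.87,0.37,0],[0,0,0],1],[[-0.87,0.37,0],[0,0,0],1],[[0,0,0.5],[0,0,0],1],[[0,0,0.44],[0,0,0],1],[[0,0,0],[0,0,0],1]]'

```text
clock: 22.88
position: [0.5943, 0.2661, 0.2059]
tool_rot: [-3.141, -0.002, -3.11]
force: [-0.3, -0.3, -0.1]
grip_width: 0.0003
finger_force: 0.0
```

Call:
play_rows --plan '[[[0,0,0.1],[0,0,0],1],[[0,0,0.1],[0,0,0],1],[[0,0,0.1],[0,0,0],1],[[0,0,0],[0,0,0],1]]'

```text
clock: 23.38
position: [0.5953, 0.2665, 0.1991]
tool_rot: [-3.141, -0.0, -3.11]
force: [-0.2, 0.5, -0.4]
grip_width: -0.0003
finger_force: 0.0
```

Call:
play_rows --plan '[[[0,0,0.1],[0,0,0],1],[[0,0,0.1],[0,0,0],1],[[0,0,0],[0,0,0],1]]'

```text
clock: 23.75
position: [0.5953, 0.2665, 0.194]
tool_rot: [-3.141, -0.0, -3.11]
force: [-0.7, 0.3, -0.5]
grip_width: -0.0001
finger_force: 0.0
```

```bash
python3 - <<'E'
from h import *
f=grab_frame("side"); save(f,"s7.png",(150,40,280,150),5)
E
```

```text
(no output)
```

View pics/s7.png

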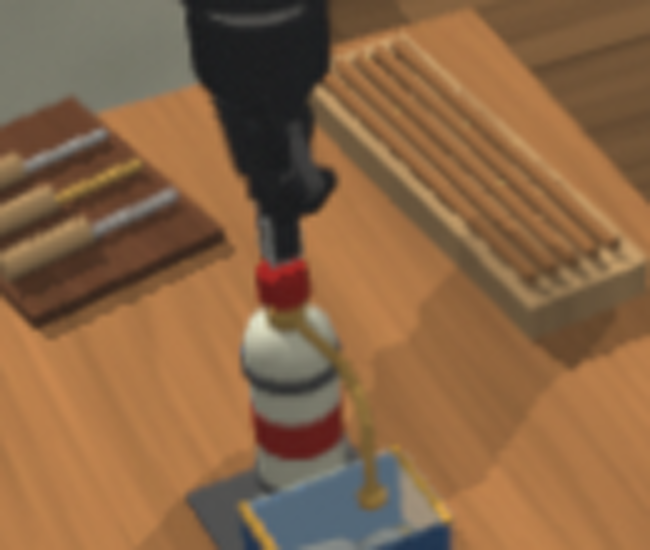

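The side view shows the closed fingertips at (282,262), right at the top of the red cap (283,282). I'll continue down slowly.

Call:
play_rows --plan '[[[0,0,0.08],[0,0,0],1],[[0,0,0.08],[0,0,0],1],[[0,0,0],[0,0,0],1]]'

```text
clock: 24.18
position: [0.5953, 0.2665, 0.19]
tool_rot: [-3.141, -0.0, -3.11]
force: [-0.8, -0.1, 0.2]
grip_width: -0.0002
finger_force: 0.0
```

```bash
python3 - <<'E'
from h import *
s=bot.observe();print(s["position"],s["force"])
for c in ["side","top"]:
    f=grab_frame(c); P,u,v=cloud(f); hsv=cv2.cvtColor(f["pixels"],cv2.COLOR_RGB2HSV)[v,u].astype(int)
    b=(P[:,0]>.55)&(P[:,0]<.64)&(P[:,1]>.22)&(P[:,1]<.31)&(P[:,2]>.15)
    r=b&((hsv[:,0]<8)|(hsv[:,0]>172))&(hsv[:,1]>120); g=b&(hsv[:,2]<110)&(hsv[:,1]<90)&(P[:,2]<.25)
    for n,m in [("red",r),("finger",g)]:
        if m.sum()>3: print(c,n,m.sum(),np.round(np.percentile(P[m],[2,50,98],axis=0),4).tolist())
    if c=="side":
        vb=v[r]; print("red rows",vb.min(),vb.max(),"proj cap top/bottom up", proj(f,[[.596,.268,.193],[.596,.268,.173],[.596,.268,.185]]))
        save(f,"s8.png",(180,70,230,120),10)
E
```

```text
[0.59531695 0.26650945 0.19002572] [-0.80228816 -0.11054926  0.19354281]
side red 81 [[0.58, 0.2511, 0.1765], [0.5902, 0.2577, 0.1904], [0.6061, 0.2771, 0.2012]]
side finger 74 [[0.5826, 0.2356, 0.2034], [0.5888, 0.2555, 0.2218], [0.6014, 0.2701, 0.2495]]
red rows 92 101 proj cap top/bottom up [[206.19657469  93.24269695]
 [206.75699233  98.63165238]
 [206.42200848  95.41294376]]
top red 41 [[0.5787, 0.2319, 0.1822], [0.5845, 0.2585, 0.195], [0.5895, 0.2756, 0.289]]
top finger 5 [[0.5844, 0.2509, 0.2276], [0.5884, 0.2516, 0.2441], [0.5889, 0.2555, 0.2462]]
```

View pics/s8.png

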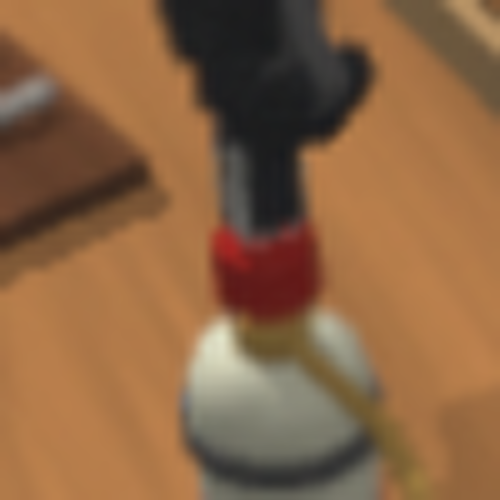

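In the side crop the cap (265,270) is still up and the fingertips are just at its top, around (265,230). Going on down in small steps.

Call:
play_rows --plan '[[[0,0,0.08],[0,0,0],1],[[0,0,0.08],[0,0,0],1],[[0,0,0],[0,0,0],1]]'

```text
clock: 24.65
position: [0.5953, 0.2665, 0.186]
tool_rot: [-3.141, -0.0, -3.11]
force: [-0.5, -0.1, -0.4]
grip_width: -0.0001
finger_force: 0.0
```

Call:
play_rows --plan '[[[0,0,0.08],[0,0,0],1],[[0,0,0],[0,0,0],1]]'

```text
clock: 24.9
position: [0.5955, 0.2666, 0.1843]
tool_rot: [3.142, 0.0, -3.11]
force: [0.7, 0.8, 2.6]
grip_width: -0.0003
finger_force: 1.2
```

Contact: 2.6 N.

Call:
play_rows --plan '[[[0,0,0.08],[0,0,0],1],[[0,0,0.08],[0,0,0],1],[[0,0,0],[0,0,0],1]]'

```text
clock: 25.28
position: [0.5955, 0.2666, 0.1802]
tool_rot: [3.141, 0.0, -3.11]
force: [-0.3, -0.7, 4.8]
grip_width: 0.0002
finger_force: 2.0
```

Call:
play_rows --plan '[[[0,0,0.08],[0,0,0],1],[[0,0,0.06],[0,0,0],1],[[0,0,0],[0,0,0],1]]'

```text
clock: 25.65
position: [0.5955, 0.2666, 0.1769]
tool_rot: [3.141, 0.0, -3.11]
force: [-0.8, -0.9, 5.5]
grip_width: 0.0
finger_force: 2.8
```

Call:
play_rows --plan '[[[0,0,0.06],[0,0,0],1],[[0,0,0.04],[0,0,0],1],[[0,0,0],[0,0,0],1],[[0,0,0],[0,0,0],1]]'

```text
clock: 26.15
position: [0.5957, 0.2667, 0.1765]
tool_rot: [3.141, 0.002, -3.11]
force: [-9.5, -5.9, 33.3]
grip_width: -0.0
finger_force: 16.7
```

Bottomed out (33 N). Releasing upward.

Call:
play_rows --plan '[[[0,0,-0.2],[0,0,0],1],[[0,0,-0.4],[0,0,0],1],[[0,0,-0.8],[0,0,0],1],[[0,0,-1],[0,0,0],1],[[0,0,-1],[0,0,0],1],[[0.8,0,-0.5],[0,0,0],1],[[0.8,0,0],[0,0,0],1],[[0.8,0,0],[0,0,0],1],[[0.8,0,0],[0,0,0],1],[[0.8,0,0],[0,0,0],1],[[0.8,0,0],[0,0,0],1],[[0,0,0],[0,0,0],1]]'

```text
clock: 27.65
position: [0.4745, 0.2629, 0.2721]
tool_rot: [-3.141, -0.0, -3.109]
force: [0.7, -0.2, 0.0]
grip_width: -0.0002
finger_force: 0.0
```

```bash
python3 - <<'E'
from h import *
f0=pickle.load(open("f0.pkl","rb"))["top"]
f=grab_frame("top"); 
for n,g in [("before",f0),("now",f)]:
    P,u,v=cloud(g); hsv=cv2.cvtColor(g["pixels"],cv2.COLOR_RGB2HSV)[v,u].astype(int)
    b=(P[:,0]>.55)&(P[:,0]<.64)&(P[:,1]>.22)&(P[:,1]<.31)&(P[:,2]>.17)
    r=b&((hsv[:,0]<8)|(hsv[:,0]>172))&(hsv[:,1]>120); print(n,"cap z",r.sum(),np.percentile(P[r][:,2],[50,80]))
    m=(P[:,2]>.03)&(P[:,0]>.7)&(P[:,0]<.84)&(abs(P[:,1]-.02)<.08); print("jar",m.sum(),np.median(P[m],0))
    m=(P[:,2]>.01)&(P[:,2]<.03)&(P[:,0]>.48)&(P[:,0]<.6)&(hsv[:,2]<60)
    for y in(-.15,-.29):
        k=m&(abs(P[:,1]-y)<.025); print("pin",k.sum(),np.round(np.median(P[k],0),3))
bef=f["pixels"][170:265,110:200]; im=f["pixels"]
save(f,"t9.png",(90,100,390,270),2.5)
for t in regions_of("figurehead","top")[:2]: print(t["p"],t["box"])
E
```

```text
before cap z 152 [0.19337633 0.1952314 ]
jar 901 [0.77154211 0.02206858 0.0641588 ]
pin 171 [ 0.563 -0.143  0.023]
pin 93 [ 0.561 -0.295  0.021]
now cap z 150 [0.19322263 0.19531997]
jar 902 [0.77184722 0.02234676 0.06497254]
pin 174 [ 0.564 -0.143  0.024]
pin 102 [ 0.565 -0.295  0.02 ]
0.97 [153.9, 230.5, 171.6, 254.0]
```

View pics/t9.png

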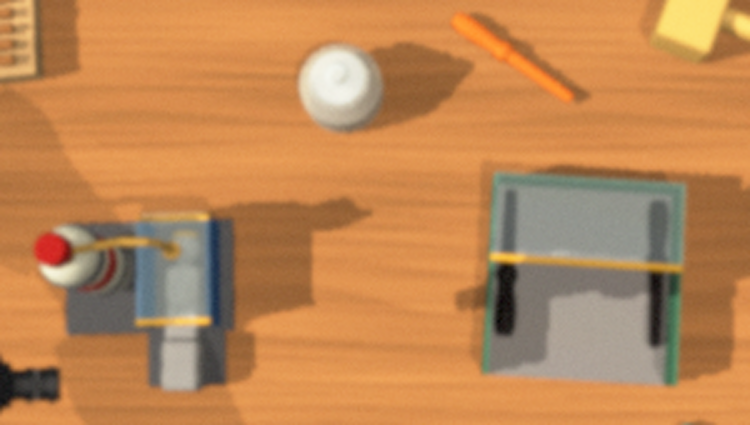

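The picture shows the figurehead in the hood at (183,310), the cap up at (53,248), both pins in the bin at (505,290) and (656,290), and the jar unmoved at (340,87). Handing in.

```bash
python3 -c "
from workcell import bot; print(bot.job_done())"
```

```text
the job is handed in; nothing more can be done
None
```

I handed the job in after about 28 s of robot time; no verdict came back. My last check showed the figurehead let go in the hood with its head under the tube, the cap pressed fully and back up, both pins in the bin, and the jar unmoved.

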